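# Test the bench breaker and set it again

## Robot

A 7-joint arm with a two-finger parallel gripper is mounted at the origin on the work surface. World frame = base frame: x ahead of the robot, y to its left, z up, the work surface at z = 0. Lengths are in m, angles in rad, forces in N, time in s.
With the tool pointing down it reaches from about 0.425 to 0.925 m from the base axis. Payload 6.8 kg.
Tool frame: the origin (TCP) lies at the very end of the fingers, on their centre line; the grasp point (between the pads) lies 19 mm behind it; z points along the fingers, y is the line along which they close (so a half turn about z gives the same grasp; the last joint's range is limited). The gripper opens to 85 mm and grips with 20 to 120 N. Pads are 22 mm wide; open, the fingers measure 114 mm over their backs; the gripper's body (76 mm by 85 mm) begins 54 mm behind the grasp point. The pads swing forward as they close: fully open they stand 13 mm farther back than shut.
Start: joints at [-1.457, 0.477, 0.022, 1.555, -0.011, 1.109, -0.083], TCP at [0.148, 0.658, 0.231] pointing down, gripper open.
Joint ranges: [-2.96, 2.96], [-0.34, 2.1], [-1.41, 1.46], [0.24, 2.44], [-1.37, 4.51], [0.17, 1.92], [-2.96, 2.96]. Speed limits (rad/s): [2.39, 2.39, 3.14, 3.14, 3.14, 3.14, 3.14].

## Interface

Orientations are given as a unit quaternion [w, x, y, z].
In Python, from station import bot gives the robot as it stands.
- The arm moves only by the tool jog_arm, never from a script. Its argument "motion" is a list of rows, each a list of 7 numbers: the turn, a rotation vector about the tool's x, y, z in rad, then the shift along the tool's x, y, z in mm, then the finger opening in mm, from 0 to 85.4. A call has 1 to 10 rows; each row is the pose to reach, as a shift and turn from the pose commanded when the call began, along the tool's axes at that moment; what a row does not reach only later rows make up. A row lasts 1/8 s, in which the tool goes at most 62.5 mm and 10.7 degrees, less where a joint would pass 70% of its speed; a pose out of reach is approached as far as the arm can. A call with a gripper value outside its range is refused whole. The fingers move at their own pace and stop on an object; "grip_force" is the grip in N (left out, the last holds). Time passes only in rows, so rows that repeat a pose let the fingers close. It gives the time, the measured TCP pose, the force, the opening and the grip force at its end, in the units of the state.
- bot.get_obs(): the state, without advancing time (a new reading comes with each control period).
- bot.read_camera(name): name is "scene" or "top" or "wrist"; returns a dict with "pixels" (384x512x3 uint8, red, green, blue), "camera_matrix" (3x3 intrinsics, pixels), "distortion" ([k1, k2, p1, p2, k3] as OpenCV has them; the pictures are not rectified), "T" (4x4, takes a point from camera to world coordinates); the wrist camera has in their place "tool_from_camera" (4x4, takes a point from camera to tool coordinates, whose origin is the TCP and whose axes are the flange's). Camera axes: x right, y down, z forward; pixel columns grow to the right and rows downward; lengths in m; the calibration is good to about 2 mm. A picture is of the moment at which its call begins: read the wrist's pose just before it. There is no depth.
- bot.hand_in(): hands the job in; it is judged then, once.
Trained networks look in a picture, given as the dict that the camera call returned (one of the last four; its "shot" number tells which), for a name from the list of things; names that differ only in an ending like _2 or _b are one class to them, and where a whole thing is asked for, a point or a joint stands for the part that bears it (a point fixed in the world has none). Each returns a list of dicts, best first, with "score" (0 to 1); they miss things now and then, are a little off and sometimes report something else, mostly with a low value. They report only what shows in the picture. A call takes as long as a camera call. They do not tell look-alikes from the thing itself.
- bot.spot_in(thing, picture): "xy" ([column, row] in pixels, amid what is visible of it).
- bot.tip_of(thing, picture): "xy" ([column, row] in pixels: a listed point, or the origin of a listed thing).
The state is a dict: "t": time; "q": joint angles; "joint_vel": joint speeds; "joint_torque": joint torques, N m; "eef_pos": TCP position; "tool_rot": TCP orientation; "contact_force": force on the tool from outside, world axes, zero at the start; "torque": the same for the moment, N m; "gripper_width": opening from 0.0 (shut) to 1.0 (fully open); "grasp_force": force on a finger pad.
Only numpy, scipy, OpenCV 4.12 (cv2) and the standard library are available. Lean on these libraries where they do the work, as an engineer would, in place of code of your own. Each camera call takes 0.05 s, during which the arm holds its last target. There are 200 camera calls.

## Task

Do the safety test of the repair bench's breaker, the white box with the round push button on top: press the test button fully in so that the box's lever drops, then push the dropped lever all the way down to its stop to re-cock it, and lift it back up until it latches and stays up by itself. Leave the other box's lever up, and do not disturb the other things on the bench.

Things in the scene. Friction and masses are not known exactly. Their poses are not given: they have to be found in the camera images.
- breaker_box: The breaker to test: white box 130 mm wide (y), 140 deep (x), 100 high, grey top, fixed to the bench. Origin: centre of its underside; -x is its front (lever side, towards the robot at yaw 0), z up. On top, at x = +25, y = +28 mm, the round black test button in a 42 mm collar 5 mm high; a small flat window at y = -30. Black lever at the top of the front.
- test_button (a joint): Travel of the test button in m: 0 = out, 0.010 = fully in. It moves straight down on a spring (about 2 N at first, 5 N fully in) and comes back out when let go. It unlatches the lever somewhere between 2 and 7 mm. It also dips about 5 mm by itself for a moment as the lever is lifted past the latch.
- test_button_top (a point): Centre of the top face of the test button's black cap, 28 mm across: 119 mm above the bench when out, 109 when fully in (then still 4 mm proud of its collar).
- trip_lever (a joint): Breaker lever's angle, rad, growing as it drops; slope above level = 1.31 minus this. Stops at 0 (up) and 1.5 (down). Latched it rests at 0.25; tripped, at 1.1 (nearly level). A spring draws it to 1.1 from either side: 2 N at the grip reach the lower stop, lifting takes up to 5 N. It latches if lifted past 0.2 (go near the upper stop; it lags pinching fingers), else falls back.
- trip_lever_grip (a point): Middle of the breaker lever's black paddle, 64 mm from the hinge axis; moves with the lever: about 144 mm above the bench when up, 101 tripped, 76 at the lower stop. Paddle 20 mm wide (along the box's y), 14 thick, 32 long, ending 82 mm from the hinge; from it to the hinge runs a bar 12 mm wide, 9 thick.
- trip_lever_hinge (a point): Middle of the breaker lever's hinge axis (level, along the box's y), on the front face: 70 mm in front of the box's centre, 88 mm above the bench. Two round grey cheeks of 26 mm diameter stand 17 mm to either side. The lever points out to the front from here.
- isolator_box: A plain isolator, to be left alone: white box 100 mm wide (y), 140 deep (x), 100 high, fixed to the bench; no button, a large flat window on top, and in front the same kind of black lever, standing up. Origin: centre of its underside; -x is its front (lever side).
- isolator_lever (a joint): Angle of the isolator's lever in rad: 0 = up, starting within 0.12 of it, growing as it is pushed down; no spring, stays where it is left. Leave it up.
- multimeter: Grey hand multimeter lying flat, 150 x 75 x 34 mm, loose. Origin: centre of its underside; x along its length. Bystander.
- flux_jar: Small amber jar with a black lid, 44 mm diameter, 55 mm high, loose. Origin: centre of its underside. Bystander.
- screwdriver: Screwdriver lying on the bench, loose, between the robot and the boxes; x along it, handle to -x. Bystander.
There are look-alikes about, which are no part of the job. Leave any turquoise or yellow look-alike of the breaker_box alone.

How it is judged:
On the way, in this order (a step that is already met when the one before it is completed fails the run):
1. the test button is pressed fully in (over 8 of its 10 mm) and the breaker's lever has dropped (value of joint test_button above 0.008 m and value of joint trip_lever above 0.8 rad), for 0.05 s.
2. the dropped lever is pushed down to its lower stop (past 1.42 of 1.5 rad) (value of joint trip_lever above 1.42 rad), for 0.1 s.
At the end, for the whole second after the job is handed in: The breaker's lever is up, latched and at rest by itself (under 0.4 rad from its upper stop), the test button is out again (within 2 mm), and the isolator's lever is still up (under 0.3 rad) (value of joint trip_lever below 0.4 rad and velocity of joint trip_lever between -0.1 and 0.1 rad/s and value of joint test_button below 0.002 m and value of joint isolator_lever below 0.3 rad); the robot touches nothing.
It fails at once if the isolator's lever is pulled down (past 0.3 rad) (value of joint isolator_lever above 0.3 rad).
It fails at once if the multimeter, flux jar or screwdriver is shifted by more than 20 mm (distance of any of multimeter, flux_jar, screwdriver from where it was at the start of the episode above 0.02 m).
It also fails if it takes over 48 s, if anything falls off the work surface, if the arm or the gripper's body presses on something with over 40 N, if the wrist force passes 120 N, or if a joint passes its speed limit or range.

## Working session

There is one attempt and no reset: what is moved stays moved. The work goes in short steps, Python scripts to look and compute and a tool call to move; the robot and the scene stay as the last step left them, time stands still between calls to the robot, and variables do not carry over. Pictures are saved under pics/ and viewed, at most 10 in all, crops included, and the job is handed in when it is done.

Besides the shell and the picture viewer there is one more tool, called after "Request:" by a JSON object that holds its "method" and its "body". jog_arm: Moves the arm, as the interface text tells. Its arguments: {"type":"object","properties":{"motion":{"type":"array"},"grip_force":{"type":"number"}},"required":["motion"]}

```bash
mkdir -p pics
python3 - <<'E'
from station import bot
import cv2
o=bot.get_obs();print(o['t'],o['eef_pos'],o['tool_rot'],o['gripper_width'])
ims=[]
for c in ['scene','top']:
    p=bot.read_camera(c);ims.append(p['pixels'])
    for n in ['breaker_box','isolator_box','test_button_top','trip_lever_grip','trip_lever_hinge','multimeter','flux_jar','screwdriver']:
        print(c,n,[(([round(v) for v in d['xy']]),round(d['score'],2)) for d in bot.tip_of(n,p)][:4])
    cv2.imwrite(f'pics/{c}0.png',cv2.cvtColor(p['pixels'],cv2.COLOR_RGB2BGR))
E
```

```text
0.0 [0.1483638  0.65788771 0.23032681] [-3.35725878e-05  1.10655397e-01  9.93858416e-01 -9.12000869e-04] 0.9996956354695435
scene breaker_box [([287, 232], 0.85), ([391, 182], 0.75), ([274, 309], 0.65), ([212, 174], 0.63)]
scene isolator_box []
scene test_button_top [([408, 160], 0.62), ([287, 288], 0.54), ([305, 211], 0.51), ([340, 160], 0.43)]
scene trip_lever_grip [([288, 178], 0.66), ([326, 132], 0.62), ([270, 244], 0.61), ([395, 135], 0.41)]
scene trip_lever_hinge [([292, 198], 0.92), ([324, 150], 0.84), ([390, 153], 0.77), ([210, 144], 0.76)]
scene multimeter [([152, 183], 0.97)]
scene flux_jar [([369, 210], 0.83)]
scene screwdriver [([268, 188], 0.79)]
top breaker_box [([144, 268], 0.98), ([320, 238], 0.84), ([229, 178], 0.8), ([234, 114], 0.77)]
top isolator_box [([302, 172], 0.81)]
top test_button_top [([128, 263], 0.64), ([222, 98], 0.6), ([197, 252], 0.58), ([221, 169], 0.57)]
top trip_lever_grip [([234, 200], 0.61), ([208, 284], 0.61), ([239, 122], 0.53), ([334, 260], 0.51)]
top trip_lever_hinge [([234, 190], 0.95), ([238, 124], 0.83), ([138, 294], 0.81), ([327, 257], 0.67)]
top multimeter [([367, 214], 0.84)]
top flux_jar [([165, 224], 0.47)]
top screwdriver [([257, 228], 0.69)]
```

View pics/scene0.png

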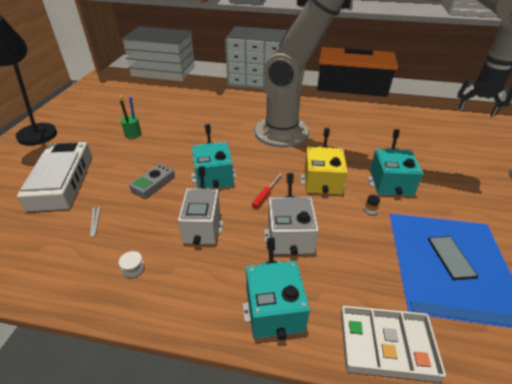

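View pics/top0.png

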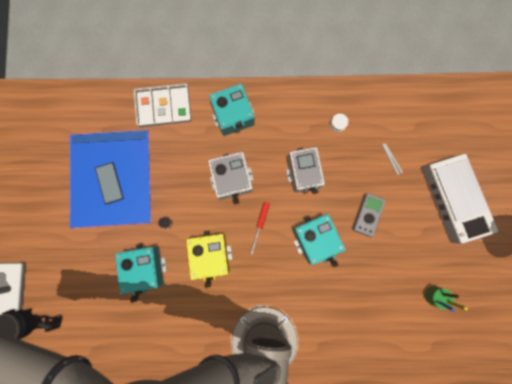

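Candidates in the top view: the white box with a round button at (230,175); turquoise look-alikes at (232,108), (320,238) and (138,270); yellow at (208,256); the plain white isolator at (306,168). I choose the white box with the button, which is at scene (292,224). The screwdriver is at top (262,225) and the jar at (165,222).

```bash
cat > h.py <<'E'
import numpy as np,cv2
from scipy.spatial.transform import Rotation as R
from scipy.optimize import least_squares
P={'test_button_top':[.025,.028,.119],'trip_lever_hinge':[-.07,0,.088],'trip_lever_grip':[-.07-.064*np.cos(1.06),0,.088+.064*np.sin(1.06)],'breaker_box':[0,0,0]}
def proj(p,X,T=None):
    T=np.linalg.inv(p['T'] if T is None else T)
    return cv2.projectPoints(np.atleast_2d(X).astype(float),cv2.Rodrigues(T[:3,:3])[0],T[:3,3],p['camera_matrix'],p['distortion'])[0][:,0]
def onplane(p,uv,z,T=None):
    T=p['T'] if T is None else T
    u=cv2.undistortPoints(np.array([[uv]],float),p['camera_matrix'],p['distortion'])[0,0]
    d=T[:3,:3]@[u[0],u[1],1];return T[:3,3]+d*(z-T[2,3])/d[2]
def place(b,X):
    c,s=np.cos(b[2]),np.sin(b[2]);X=np.atleast_2d(X)
    return np.c_[b[0]+c*X[:,0]-s*X[:,1],b[1]+s*X[:,0]+c*X[:,1],X[:,2]]
def wristT(p,o):
    T=np.eye(4);q=o['tool_rot'];T[:3,:3]=R.from_quat([q[1],q[2],q[3],q[0]]).as_matrix();T[:3,3]=o['eef_pos'];return T@p['tool_from_camera']
E
python3 - <<'E'
from station import bot
from h import *
ps={};obs=[]
near={'scene':(292,215),'top':(230,180)}
for c in ['scene','top']:
    p=bot.read_camera(c);ps[c]=p
    for n in P:
        for d in bot.tip_of(n,p):
            if np.hypot(*(np.array(d['xy'])-near[c]))<40: obs.append((c,n,np.array(d['xy'])));print(c,n,d['xy'],d['score'])
f=lambda b:np.concatenate([(proj(ps[c],place(b,P[n]))[0]-xy) for c,n,xy in obs])
r=min((least_squares(f,[.55,.1,y],loss='soft_l1') for y in(-.5,0,.5)),key=lambda r:r.cost)
print(r.x,f(r.x).reshape(-1,2).round(1).tolist())
for n in P: print(n,place(r.x,P[n]).round(4))
for n,uv,z in [('iso',(306,160),.1),('isolever',(313,190),.14),('screw handle',(265,210),.02),('screw tip',(252,252),.01),('jar',(165,222),.055),('turq',(232,95),.1),('turqlever',(238,130),.1),('yellow',(208,256),.1)]: print(n,onplane(ps['top'],uv,z).round(3))
im=cv2.resize(ps['scene']['pixels'][150:270,170:330],(640,480),interpolation=cv2.INTER_CUBIC)
cv2.imwrite('pics/crop1.png',im[...,::-1])
E
```

```text
scene test_button_top [301.8, 211.1] 0.39
scene trip_lever_hinge [289.8, 197.2] 0.88
scene trip_lever_grip [269.9, 243.1] 0.65
scene trip_lever_grip [288.4, 176.8] 0.58
scene breaker_box [288.2, 235.2] 0.94
scene breaker_box [286.5, 200.2] 0.32
top trip_lever_hinge [233.7, 190.9] 0.85
top trip_lever_grip [235.5, 202.4] 0.65
top breaker_box [231.3, 175.7] 0.65
[0.58794787 0.11032832 0.21207599] [[-0.0, 1.6], [-1.5, 0.9], [18.8, -65.5], [0.3, 0.8], [0.1, -0.6], [1.8, 34.4], [1.3, 3.6], [0.6, -0.8], [1.0, 3.7]]
test_button_top [[0.6065 0.143  0.119 ]]
trip_lever_hinge [[0.5195 0.0956 0.088 ]]
trip_lever_grip [[0.4889 0.089  0.1438]]
breaker_box [[0.5879 0.1103 0.    ]]
iso [ 0.64  -0.161  0.1  ]
isolever [ 0.526 -0.176  0.14 ]
screw handle [ 0.467 -0.013  0.02 ]
screw tip [0.313 0.038 0.01 ]
jar [0.426 0.352 0.055]
turq [0.886 0.104 0.1  ]
turqlever [0.754 0.083 0.1  ]
yellow [0.305 0.19  0.1  ]
```

View pics/crop1.png

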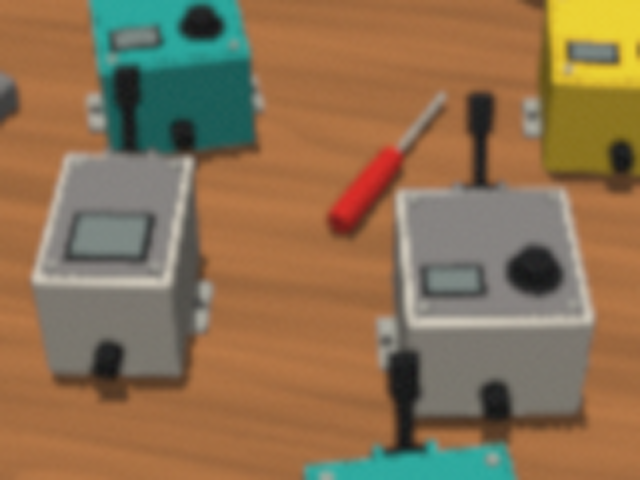

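The crop confirms it: the white box with the round black button at crop (535,268) and a display window is the breaker, and its lever is up at (480,120). The left white box has only a window, so it is the isolator. Next I move above the breaker to look with the wrist camera.

Request:
{"method": "jog_arm", "body": {"motion": [[0,0,0,-20,-15,-20,40],[0,0,-0.05,-60,-50,-50,0],[0,0,-0.1,-105,-87,-70,0],[0,0,-0.15,-150,-124,-70,0],[0,0,-0.2,-195,-161,-70,0],[0,0,-0.25,-240,-198,-70,0],[0,0,-0.3,-285,-235,-70,0],[0,0,-0.35,-330,-272,-70,0],[0,0,-0.4,-375,-309,-70,0],[0,0,-0.43,-415,-343,-70,0]], "grip_force": 40}}

```text
t: 2.65
eef_pos: [0.479, 0.2307, 0.3017]
tool_rot: [0.0, -0.104, 0.995, 0.0]
contact_force: [0.8, 0.8, -1.4]
gripper_width: 0.0
grasp_force: 0.0
```

Request:
{"method": "jog_arm", "body": {"motion": [[0,0,0,-18,-45,0,0],[0,0,0,-35,-90,0,0],[0,0,0,-46,-123,0,0],[0,0,0,-46,-123,0,0]]}}

```text
t: 3.15
eef_pos: [0.5495, 0.1183, 0.3015]
tool_rot: [0.0, -0.101, 0.995, -0.001]
contact_force: [-0.2, 0.8, -0.2]
gripper_width: -0.001
grasp_force: 0.0
```

```bash
cat > look.py <<'E'
from station import bot
from h import *
import sys
b0=np.array([.588,.1103,.212])
o=bot.get_obs();p=bot.read_camera('wrist');T=wristT(p,o)
print(o['t'],o['eef_pos'].round(4),o['tool_rot'].round(4))
obs=[]
for n in P:
    e=proj(p,place(b0,P[n]),T)[0]
    for d in bot.tip_of(n,p):
        print(n,np.round(d['xy']),round(d['score'],2),'exp',e.round())
        if np.hypot(*(e-d['xy']))<60: obs.append((n,np.array(d['xy'])))
if obs:
    f=lambda b:np.concatenate([proj(p,place(b,P[n]),T)[0]-xy for n,xy in obs])
    r=least_squares(f,b0,loss='soft_l1');print(r.x.round(4),f(r.x).round(1))
    for n in P: print(n,place(r.x,P[n]).round(4))
cv2.imwrite(f'pics/{sys.argv[1]}.png',p['pixels'][...,::-1])
E
python3 look.py w1
```

```text
3.15 [0.5495 0.1183 0.3015] [ 3.000e-04 -1.010e-01  9.949e-01 -6.000e-04]
test_button_top [272. 225.] 0.88 exp [264. 223.]
trip_lever_hinge [240. 138.] 0.63 exp [239. 138.]
trip_lever_grip [239. 119.] 0.89 exp [236. 112.]
breaker_box [432. 104.] 0.74 exp [243. 177.]
[0.5912 0.1196 0.2685] [-0.2  0.   2.8  3.9 -0.7 -1.3]
test_button_top [[0.6079 0.1532 0.119 ]]
trip_lever_hinge [[0.5237 0.101  0.088 ]]
trip_lever_grip [[0.4935 0.0927 0.1438]]
breaker_box [[0.5912 0.1196 0.    ]]
```

View pics/w1.png

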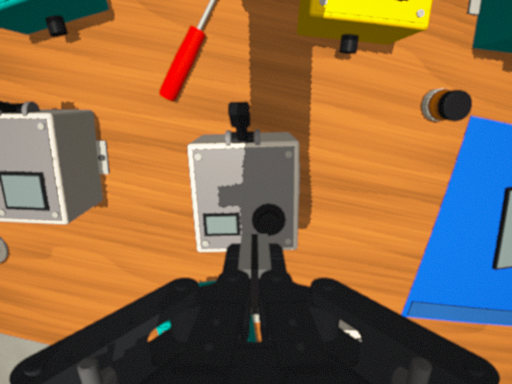

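The wrist view shows the white breaker with its cap near (268,219), its lever at (239,120) and top corners near (197,251), (297,247), (190,150) and (298,140). I'll refine the pose with those corners.

Run:
```python
from station import bot
from h import *
o=bot.get_obs();p=bot.read_camera('wrist');T=wristT(p,o)
g=cv2.cvtColor(p['pixels'],cv2.COLOR_RGB2GRAY)
def rep(b): return proj(p,place(b,[[.07,-.065,.1],[.07,.065,.1],[-.07,-.065,.1],[-.07,.065,.1],P['test_button_top'],P['trip_lever_grip'],P['trip_lever_hinge']]),T)
for b in ([.588,.1103,.212],[.5912,.1196,.2685]): print(rep(b).round(0).tolist())
c=np.array([[197,251],[297,247],[190,150],[298,140]],float)
f=lambda b:(rep(b)[:4]-c).ravel()
r=least_squares(f,[.588,.11,.21],loss='soft_l1');print(r.x,f(r.x).round(1));print(rep(r.x).round().tolist())
im=p['pixels'][90:270,170:350].copy();im=cv2.resize(im,(720,720)[:2] and (600,600),interpolation=cv2.INTER_CUBIC)
for b,col in ((r.x,(255,0,0)),([.588,.1103,.212],(0,0,255))):
    for q in rep(b): cv2.circle(im,tuple(int(v) for v in (q-[170,90])*600/180),3,col,-1)
cv2.imwrite('pics/c2.png',im[...,::-1])
```

```text
[[186.0, 250.0], [287.0, 250.0], [177.0, 140.0], [291.0, 140.0], [259.0, 223.0], [231.0, 113.0], [235.0, 138.0]]
[[196.0, 256.0], [297.0, 251.0], [182.0, 148.0], [295.0, 141.0], [267.0, 226.0], [233.0, 118.0], [239.0, 143.0]]
[0.58801996 0.12189624 0.25004358] [-0.3  2.4  1.1  2.9 -5.  -5.9  0.7 -0.4]
[[197.0, 253.0], [298.0, 250.0], [185.0, 144.0], [299.0, 140.0], [269.0, 224.0], [238.0, 116.0], [242.0, 140.0]]
```

View pics/c2.png

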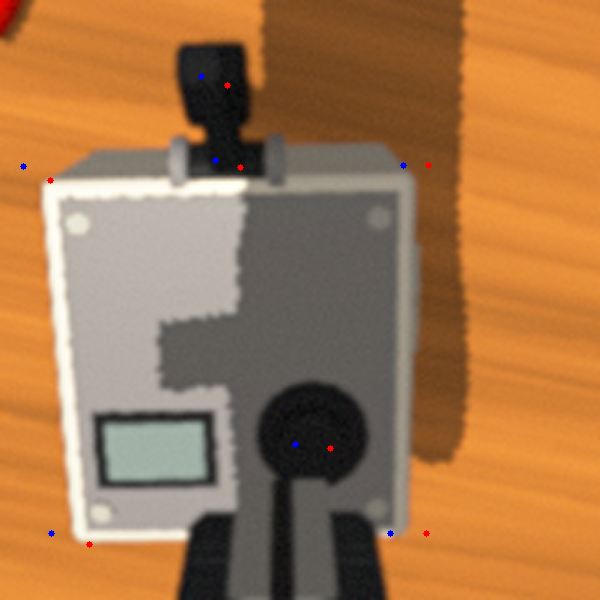

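Run:
```python
from station import bot
from h import *
o=bot.get_obs();p=bot.read_camera('wrist');T=wristT(p,o)
X=[[.07,-.065,.1],[.07,.065,.1],[-.07,-.065,.1],[-.07,.065,.1],P['trip_lever_grip'],P['trip_lever_hinge'],P['test_button_top']]
c=np.array([[193.1,252.6],[292.4,250.5],[182.9,144.9],[294.5,142.5],[233.9,115.5],[238,138]])
f=lambda b:(proj(p,place(b,X),T)[:6]-c).ravel()
r=least_squares(f,[.588,.11,.21],loss='soft_l1');print(r.x,f(r.x).round(1),proj(p,place(r.x,X),T)[6])
for n in P: print(n,place(r.x,P[n]).round(4))
t=place(r.x,P['test_button_top'])[0]-o['eef_pos']
q=o['tool_rot'];print(R.from_quat([q[1],q[2],q[3],q[0]]).inv().apply(t)*1000, R.from_quat([q[1],q[2],q[3],q[0]]).as_matrix().round(3))
```

```text
[0.58945571 0.11669743 0.23836624] [-1.1  0.4  1.   0.2 -1.7 -1.2  0.3 -2.   0.2  0.4  0.3  2.6] [264.35910889 224.95368989]
test_button_top [[0.6071 0.1498 0.119 ]]
trip_lever_hinge [[0.5214 0.1002 0.088 ]]
trip_lever_grip [[0.491  0.0928 0.1438]]
breaker_box [[0.5895 0.1167 0.    ]]
[-63.63352555  13.56584032 182.30028667] [[-0.978 -0.209 -0.   ]
 [-0.209  0.978  0.   ]
 [ 0.     0.    -1.   ]]
```

Request:
{"method": "jog_arm", "body": {"motion": [[0,0,-0.028,-30,7,45,0],[0,0,-0.028,-63,13,95,0],[0,0,-0.028,-63,13,140,0],[0,0,-0.028,-63,13,165,0],[0,0,-0.028,-63,13,178,0],[0,0,-0.028,-63,13,186,0],[0,0,-0.028,-63,13,192,0],[0,0,-0.028,-63,13,194,0],[0,0,-0.028,-63,13,194,0]]}}

```text
t: 4.62
eef_pos: [0.6074, 0.148, 0.1091]
tool_rot: [0.0, -0.118, 0.993, 0.001]
contact_force: [-6.6, 0.3, 9.7]
gripper_width: 0.002
grasp_force: 5.0
```

Run:
```python
from station import bot
from h import *
p=bot.read_camera('wrist');o=bot.get_obs();print(o['t'],o['eef_pos'].round(4),o['contact_force'].round(1))
cv2.imwrite('pics/w3.png',p['pixels'][...,::-1])
```

```text
4.675 [0.6074 0.148  0.1091] [-5.6  0.7 10. ]
```

View pics/w3.png

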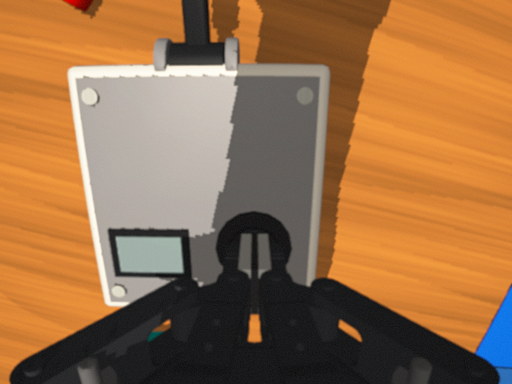

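The lever has dropped: its bar is level at (196,20), and the button is 9.9 mm in with the fingertip centred on it. Next I rise, move over the dropped paddle and push it down.

Request:
{"method": "jog_arm", "body": {"motion": [[0,0,0,0,0,-20,0],[0,0,0,0,0,-50,0],[0,0,0,50,-8,-55,0],[0,0,0,105,-17,-55,0],[0,0,0,157,-26,-50,0],[0,0,0,157,-26,-25,0],[0,0,0,157,-26,-5,0],[0,0,0,157,-26,10,0],[0,0,0,157,-26,20,0],[0,0,0,157,-26,26,0]]}}

```text
t: 5.92
eef_pos: [0.4613, 0.0855, 0.0819]
tool_rot: [0.0, -0.118, 0.993, 0.0]
contact_force: [-10.8, -2.7, 42.4]
gripper_width: -0.002
grasp_force: 21.9
```

Request:
{"method": "jog_arm", "body": {"motion": [[0,0,0,0,0,1,0],[0,0,0,0,0,1,0]]}}

```text
t: 6.18
eef_pos: [0.4613, 0.0855, 0.0825]
tool_rot: [0.0, -0.117, 0.993, 0.001]
contact_force: [-10.5, -2.3, 29.3]
gripper_width: 0.001
grasp_force: 16.0
```

Run:
```python
from station import bot
from h import *
p=bot.read_camera('wrist');o=bot.get_obs();print(o['t'],o['eef_pos'].round(4),o['contact_force'].round(1))
cv2.imwrite('pics/w4.png',p['pixels'][...,::-1])
```

```text
6.225 [0.4613 0.0855 0.0825] [-9.7 -1.3 30.3]
```

View pics/w4.png

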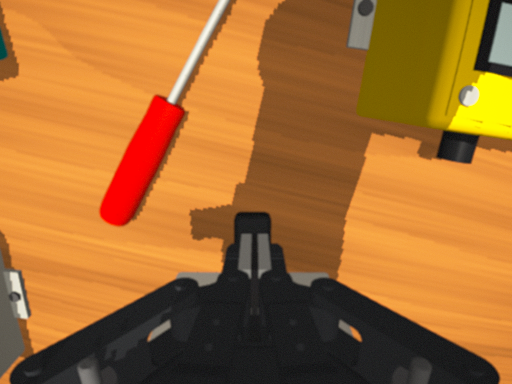

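The paddle (250,225) is centred under the fingertips and hard on its lower stop, at z 0.0825 with 30 N. Next I rise, open, straddle the paddle and pinch it.

Request:
{"method": "jog_arm", "body": {"motion": [[0,0,0,0,0,-15,0],[0,0,0,0,0,-45,50],[0,0,0,0,0,-60,50],[0,0,0,0,0,-60,50],[0,0,0,0,0,-60,50],[0,0,0,0,0,-30,50],[0,0,0,0,0,0,50],[0,0,0,0,0,0,50],[0,0,0,0,0,0,10],[0,0,0,0,0,0,10]], "grip_force": 30}}

```text
t: 7.48
eef_pos: [0.4615, 0.0845, 0.0811]
tool_rot: [0.001, -0.117, 0.993, -0.0]
contact_force: [-0.1, -0.5, 0.5]
gripper_width: 0.228
grasp_force: 31.8
```

Request:
{"method": "jog_arm", "body": {"motion": [[0,0,0,0,0,0,10],[0,0,0,0,0,0,10],[0,0,0,0,0,0,10]]}}

```text
t: 7.85
eef_pos: [0.4614, 0.0847, 0.0809]
tool_rot: [0.001, -0.117, 0.993, -0.0]
contact_force: [0.6, -5.7, 1.4]
gripper_width: 0.227
grasp_force: 32.0
```

Request:
{"method": "jog_arm", "body": {"motion": [[0,0,0,-2,0,-9,10],[0,0,0,-6,0,-17,10],[0,0,0,-12,0,-26,10],[0,0,0,-18,0,-33,10],[0,0,0,-25,0,-39,10],[0,0,0,-32,0,-44,10],[0,0,0,-39,0,-47,10],[0,0,0,-46,0,-50,10],[0,0,0,-53,0,-52,10],[0,0,0,-53,0,-52,10]]}}

```text
t: 9.1
eef_pos: [0.5089, 0.0958, 0.1313]
tool_rot: [-0.004, -0.117, 0.993, -0.001]
contact_force: [-6.1, -5.8, 0.5]
gripper_width: 0.227
grasp_force: 29.7
```

Run:
```python
from station import bot
from h import *
p=bot.read_camera('wrist');o=bot.get_obs();print(o['t'],o['eef_pos'].round(4),o['contact_force'].round(1),o['gripper_width'],o['grasp_force'])
cv2.imwrite('pics/w5.png',p['pixels'][...,::-1])
```

```text
9.15 [0.5089 0.0958 0.1312] [-5.6 -6.7  0.2] 0.22758110034547926 29.66064065694809
```

View pics/w5.png

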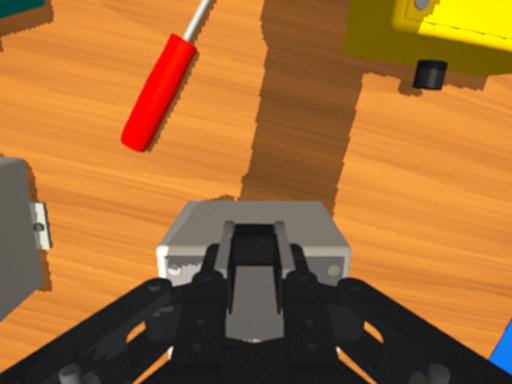

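The pads hold the paddle at (252,235), nearly upright. I push a little farther toward the upper stop, then let go and rise.

Request:
{"method": "jog_arm", "body": {"motion": [[0,0,0,-4,0,0,10],[0,0,0,-7,0,0,10],[0,0,0,-7,0,0,10],[0,0,0,-7,0,0,10]]}}

```text
t: 9.65
eef_pos: [0.5154, 0.0973, 0.1319]
tool_rot: [-0.004, -0.117, 0.993, -0.001]
contact_force: [-8.6, -7.7, 7.3]
gripper_width: 0.23
grasp_force: 29.5
```

Request:
{"method": "jog_arm", "body": {"motion": [[0,0,0,2,0,0,10],[0,0,0,2,0,0,45],[0,0,0,2,0,0,45],[0,0,0,2,0,0,45],[0,0,0,2,0,0,45],[0,0,0,2,0,-30,45],[0,0,0,2,0,-70,45],[0,0,0,2,0,-120,45],[0,0,0,2,0,-150,45],[0,0,0,2,0,-150,45]]}}

```text
t: 10.9
eef_pos: [0.5186, 0.0995, 0.2849]
tool_rot: [0.003, -0.118, 0.993, 0.001]
contact_force: [0.1, -1.3, -0.5]
gripper_width: 0.526
grasp_force: 0.0
```

Run:
```python
from station import bot
from h import *
p=bot.read_camera('scene');w=bot.read_camera('wrist');o=bot.get_obs();print(o['t'],o['eef_pos'].round(4),o['contact_force'].round(1))
a=cv2.resize(p['pixels'][130:270,170:350],(400,311),interpolation=cv2.INTER_CUBIC)
b=cv2.resize(w['pixels'],(400,300))
cv2.imwrite('pics/f.png',np.vstack([a[:300],b])[:600,:,::-1])
```

```text
11.0 [0.5168 0.0991 0.2819] [ 0.  -0.3  0.1]
```

View pics/f.png

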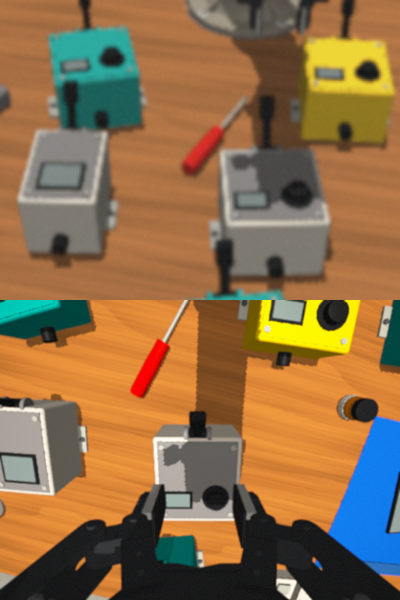

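The breaker's lever stands up by itself, at (266,110) in the upper half and (197,425) in the lower. The button is out, the isolator's lever is up, and the gripper is clear.

```bash
python3 -c "
from station import bot
print(bot.hand_in())"
```

```text
the job is handed in; nothing more can be done
None
```

I ran the full safety test on the breaker and handed the job in: the button was pressed 9.9 mm in and the lever dropped, then it went down to its stop and back up, where it stayed by itself. The isolator's lever is still up and nothing else was touched; the hand-in returned no verdict.

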